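# Lengthen the deck cradle by one hole and load the tip box

## Robot

A 7-joint arm with a two-finger parallel gripper is mounted at the origin on the work surface. World frame = base frame: x ahead of the robot, y to its left, z up, the work surface at z = 0. Lengths are in m, angles in rad, forces in N, time in s.
With the tool pointing down it reaches from about 0.425 to 0.95 m from the base axis. Payload 4.7 kg.
Tool frame: the origin (TCP) lies where the fingers leave the gripper's body, on its centre line; the fingertips stand 73 mm ahead of it and the grasp point (between the pads) lies 54 mm ahead of it; x points along the fingers, y is the direction in which the jaws open and shut, and the axes are right-handed (so a half turn about x gives the same grasp; the last joint's range is limited). The gripper opens to 85 mm and grips with 20 to 120 N. Pads are 22 mm wide; open, the fingers measure 114 mm over their backs; the gripper's body (76 mm by 85 mm) begins 54 mm behind the grasp point. The pads swing forward as they close: fully open they stand 13 mm farther back than shut.
Start: joints at [1.073, 0.469, -0.049, 1.532, 0.024, 1.141, -0.082], TCP at [0.305, -0.602, 0.304] pointing down, gripper open.
Joint ranges: [-2.59, 2.59], [-0.33, 1.99], [-1.39, 1.29], [0.1, 2.45], [-1.04, 4.18], [0.21, 1.99], [-2.66, 2.66]. Speed limits (rad/s): [2.57, 2.57, 3.14, 3.14, 3.14, 3.14, 3.14].

## Interface

Orientations are given as a unit quaternion [w, x, y, z].
In Python, from plant import r gives the robot as it stands.
- The arm moves only by the shell command python3 -m handwheel 'ROWS' [OPENING] [FORCE]. ROWS is JSON, a list of rows, each a list of 2 entries, a list of its own where there are three numbers: the shift along the tool's x, y, z in m, then the turn, a rotation vector about the tool's x, y, z in degrees. A call has exactly 5 rows; each row shifts and turns the commanded pose from where the row before left it, along the tool's axes as they then stand; what a row does not reach is not made up. A row lasts 1/12 s, in which the tool goes at most 41.7 mm and 7.16 degrees, less where a joint would pass 70% of its speed; a pose out of reach is approached as far as the arm can. A call is refused whole if a number of a shift passes 0.0417 or a number of a turn 7.16, either way. A call with a gripper value outside its range is refused whole. OPENING is the opening in per cent of the stroke, from 0 (shut) to 100 (fully open), set as the call begins (- or left out, the last holds). The fingers move at their own pace and stop on an object; FORCE is the grip in N (left out, the last holds). Time passes only in rows, so rows that do not move let the fingers close, or fill a call up. It gives the time, the measured TCP pose, the force and the opening at its end, in the units of the state.
- r.get_state(): the state, without advancing time (a new reading comes with each control period).
- r.get_image(name): name is "scene" or "top" or "wrist"; returns (picture, depth): 480x640x3 uint8, red, green, blue; 480x640 float32, m along the optical axis (not along the pixel's ray), 0 where there is no reading.
- r.camera_model(name): a dict with "mtx" (3x3 intrinsics, pixels), "R" (3x3) and "t" (3): a world point X has camera coordinates R X + t; the wrist camera has in their place "T_tool_cam" (4x4, takes a point from camera to tool coordinates, whose origin is the TCP and whose axes are the tool frame's). Camera axes: x right, y down, z forward; pixel columns grow to the right and rows downward; lengths in m; the calibration is good to about 2 mm. A picture is of the moment at which its call begins: read the wrist's pose just before it. camera_model takes no time and is no camera call.
- r.sign_off(): hands the job in, once; it reports no verdict.
The state is a dict: "time_s": time; "joint_positions": joint angles; "qvel": joint speeds; "joint_torque": joint torques, N m; "tcp_pos": TCP position; "eef_rot": TCP orientation; "contact_force": force on the tool from outside, world axes, zero at the start; "ft_torque": the same for the moment, N m; "finger_gap": finger opening in m.
Only numpy, scipy, OpenCV 4.12 (cv2) and the standard library are available. Lean on these libraries where they do the work, as an engineer would, in place of code of your own. Each camera call takes 0.05 s, during which the arm holds its last target.

## Task

The tip box is too long for the adjustable cradle: push in the sprung button on the side of its telescoping tube and slide the outer sleeve out until the button pops fully out through the very next hole. Then set the tip box gently, upright and squarely onto the rubber pad between the two end plates. Hold the thin-walled box lightly and leave the jar, bottle and beaker where they stand.

Things in the scene. Friction and masses are not known exactly. Their poses are not given: they have to be found in the camera images.
- cradle: Adjustable cradle fixed to the bench: grey base plate 305 x 156 x 8 mm, origin under its middle. +x: the way the sleeve slides out (lengthens); z up. A fixed steel inner tube (25 mm square) lies along x at y = +50, z = 65 mm, held by a post (20 x 44, 88 mm high) at x = -138 mm. The box's lane is centred at y = -35 mm; its fixed end plate (inner face x = -47 mm, 76 mm wide) is 48 mm high.
- sleeve (a joint): Travel in m of the square aluminium sleeve over the inner tube, along the cradle's +x: 0 as found (locked), stops at 0.102. Three 17.5 mm holes in its +y face, 50 mm apart, each under a dark line across its top: at travel 0 they are at cradle x = +10 (the button is in it), -40 and -90 mm; the next hole meets the button at travel 0.050, the last at 0.100. Friction about 2 N.
- catch (a joint): Depth in m of the sprung button: 0 = popped out through a hole (locks the sleeve), 0.006 = flush with the sleeve's face, 0.009 = under its wall, 0.011 = stop. Spring 3 N at rest, 6 N flush. Domed: once flush, sliding the sleeve (10 to 20 N at first) forces it under the wall; it pops out by itself at the next hole and stops the sleeve. It does not travel with the sleeve.
- button_tip (a point): Outermost point of the button: a steel dome of 16 mm diameter, 6 mm proud of the sleeve's +y face, facing the cradle's +y, at cradle (+10, +72, 65) mm at rest. Squeezing across the sleeve here, along the cradle's y (38 mm over the button), presses it flush, and the same grip slides the sleeve.
- grip (a point): Point on the sleeve's axis at its first hole; moves with the sleeve; at the start straight behind the button, 22 mm from its tip. Sleeve: 32 x 32 mm section, 161 mm long (from 120 mm on the -x side of this point to 41 mm on its +x side), its top 16 mm above this point; 41 mm of free space under it. Axes parallel to the cradle's.
- end_plate (a point): Middle of the inner face of the end plate that the sleeve carries: 6 mm thick, about 36 mm high, its top 48 mm above the bench; at cradle x = +45 mm plus the travel, y = -35 mm. The gap from it to the fixed end plate is 92 mm plus the travel: 142 mm at the next hole.
- seat (a point): Centre of the 130 x 64 mm rubber pad's top (10 mm above the bench), midway between the end plates when the sleeve is at the next hole: the tip box's origin belongs here. Axes parallel to the cradle's; the box's long side goes along x, either way round.
- tip_box: Pipette-tip box with closed clear lid, white base: 130 (x) x 58 (y) x 62 (z) mm, about 0.13 to 0.25 kg, loose on the bench. Origin at the centre of its underside. Best held across its 58 mm width at the middle; thin-walled, so with a light grip (20 to 40 N per finger).
- reagent: Bystander: glass jar with red cap, 60 mm diameter, 105 mm high; origin under its centre.
- wash: Bystander: white plastic bottle, 64 mm diameter, 150 mm high; origin under its centre.
- beaker: Bystander: open glass beaker, 72 mm diameter, 90 mm high; origin under its centre.
Not all that is in view belongs to the job. What is shaped like the tip_box but yellow is not meant.

How it is judged:
On the way, in this order (a step that is already met when the one before it is completed fails the run):
1. the button is pushed in (value of joint catch above 0.005 m), for 0.05 s.
2. the sleeve stands at the next hole (travel 50 mm, within 3 mm) with the button popped out (value of joint sleeve between 0.047 and 0.053 m and value of joint catch below 0.002 m), for 0.2 s.
At the end, for the whole second after the job is handed in: Sleeve travel 47 to 53 mm with the button popped out (pressed under 2 mm); tip box at rest on the pad between the end plates: origin within 11 mm along, 13 mm across and 5 mm in height of the pad centre, upright within 0.06 rad, long side along the cradle within 0.15 rad (all of step 2 and x of tip_box in the frame of seat between -0.011 and 0.011 m and y of tip_box in the frame of seat between -0.013 and 0.013 m and z of tip_box in the frame of seat between -0.005 and 0.005 m and angle between tip_box's own z axis and vertical below 0.06 rad and angle between the x axis of tip_box and the x axis of seat, either way round below 0.15 rad and linear speed of tip_box below 0.02 m/s); the robot touches nothing.
It fails at once if the thin-walled tip box is squeezed hard (over 130 N from the fingers in all) (contact force between the fingers and tip_box above 130 N).
It fails at once if the tip box is let fall from more than about 8 mm, or thrown (over 0.4 m/s while not held) (contact force between the fingers and tip_box below 0.1 N and linear speed of tip_box above 0.4 m/s).
It fails at once if the tip box is rammed onto the cradle (over 60 N) (contact force between tip_box and cradle above 60 N).
It fails at once if the jar, the bottle or the beaker is shifted by more than 30 mm (distance of any of reagent, wash, beaker from where it was at the start of the episode above 0.03 m).
It also fails if it takes over 58 s, if anything falls off the work surface, if the arm or the gripper's body presses on something with over 40 N, if the wrist force passes 120 N, or if a joint passes its speed limit or range.

## Working session

There is one attempt and no reset: what is moved stays moved. The work goes in short steps, Python scripts to look and compute and a shell command to move; the robot and the scene stay as the last step left them, time stands still between calls to the robot, and variables do not carry over. Pictures are saved under pics/ and viewed, and the job is handed in when it is done.

```bash
ls; mkdir -p pics; python3 - <<'E'
from plant import r
import cv2,numpy as np
s=r.get_state();print({k:np.round(v,4).tolist() for k,v in s.items()})
for n in["scene","top","wrist"]:
    im,d=r.get_image(n);cv2.imwrite(f"pics/{n}0.png",im[:,:,::-1]);np.save(f"{n}0.npy",d);
    m=r.camera_model(n);print(n,{k:np.round(v,4).tolist() for k,v in m.items()})
E
```

```text
pics
{'time_s': 0.0, 'joint_positions': [1.0731, 0.4695, -0.0486, 1.5337, 0.0241, 1.141, -0.0823], 'qvel': [-0.0013, -0.0009, 0.0004, 0.0007, 0.0001, -0.0006, -0.0003], 'joint_torque': [-0.0008, -51.0303, -0.0469, -23.7712, 0.0108, 0.0076, 0.0], 'tcp_pos': [0.3048, -0.6018, 0.3028], 'eef_rot': [-0.1636, -0.6876, -0.1649, 0.688], 'contact_force': [0.0877, -0.613, -0.2321], 'ft_torque': [-0.0579, 0.0039, 0.0547], 'finger_gap': 0.0855}
scene {'mtx': [[436.7515, 0.0, 312.7891], [0.0, 436.7515, 242.3429], [0.0, 0.0, 1.0]], 'R': [[-0.096, 0.9953, 0.0147], [0.5475, 0.0651, -0.8343], [-0.8313, -0.072, -0.5512]], 't': [0.0192, -0.2377, 1.2928]}
top {'mtx': [[499.4748, 0.0, 319.547], [0.0, 499.4748, 229.1689], [0.0, 0.0, 1.0]], 'R': [[-0.0202, -0.9998, -0.0016], [-0.9858, 0.0202, -0.1664], [0.1664, -0.0018, -0.9861]], 't': [0.0426, 0.5617, 1.0579]}
wrist {'mtx': [[383.6008, 0.0, 324.2777], [0.0, 383.6008, 235.4612], [0.0, 0.0, 1.0]], 'T_tool_cam': [[0.0001, -0.3186, 0.9479, -0.07], [1.0, -0.0003, -0.0002, 0.0003], [0.0003, 0.9479, 0.3186, -0.081], [0.0, 0.0, 0.0, 1.0]]}
```

View pics/top0.png

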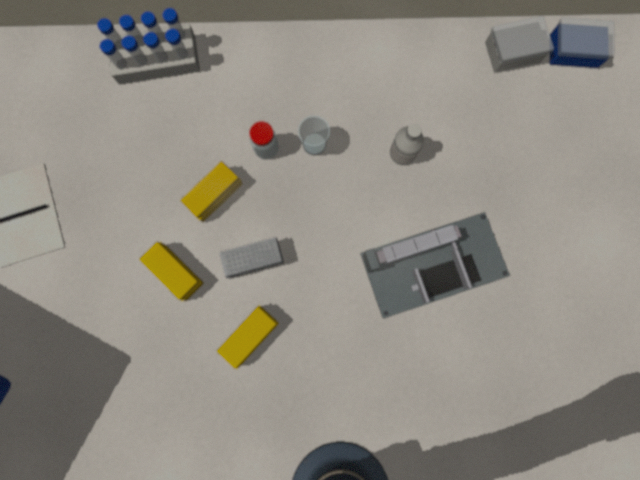

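View pics/scene0.png

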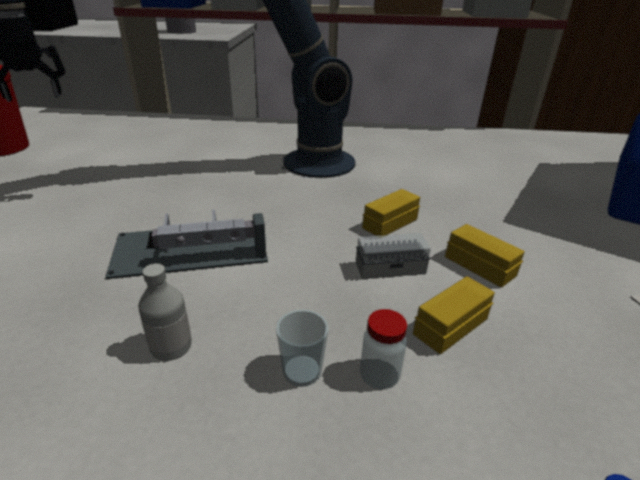

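View pics/wrist0.png

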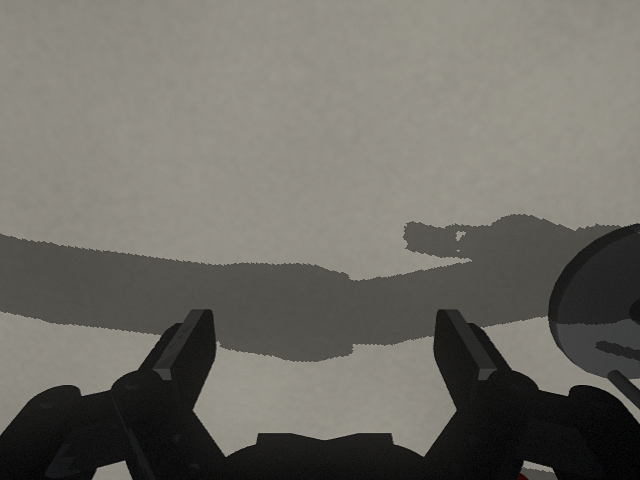

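The top view shows the cradle at about (435,265), with the post at its left end and the sleeve along its upper edge. The white tip box is at (252,257). The yellow lookalikes are at (210,190), (171,271) and (247,337). The jar is at (262,138), the beaker at (314,135) and the bottle at (407,145). The wrist view shows only bare bench. Next I'll check my choice in a close crop and measure.

```bash
cat > h.py <<'E'
import numpy as np,cv2
from plant import r
def ray(name,uv):
    m=r.camera_model(name);K=m['mtx'];R=np.array(m['R']);t=np.array(m['t'])
    d=np.linalg.solve(K,[uv[0],uv[1],1.]);return -R.T@t,R.T@d
def onz(name,uv,z):
    c,d=ray(name,uv);return c+d*(z-c[2])/d[2]
def proj(name,X):
    m=r.camera_model(name);p=np.array(m['mtx'])@(np.array(m['R'])@np.array(X)+m['t']);return p[:2]/p[2]
def dp(name,D,u,v):
    m=r.camera_model(name);z=D[v,u];c=np.linalg.solve(m['mtx'],[u,v,1.])*z;return np.array(m['R']).T@(c-m['t'])
E
python3 - <<'E'
import cv2,numpy as np
im=cv2.imread('pics/top0.png')
a=cv2.resize(im[205:325,350:520],None,fx=4.7,fy=4.7,interpolation=cv2.INTER_CUBIC);cv2.imwrite('pics/c1.png',a[:600,:800])
b=cv2.resize(im[225:290,210:295],None,fx=8,fy=8,interpolation=cv2.INTER_CUBIC);cv2.imwrite('pics/c2.png',b)
print(a.shape)
E
```

```text
(564, 799, 3)
```

View pics/c1.png

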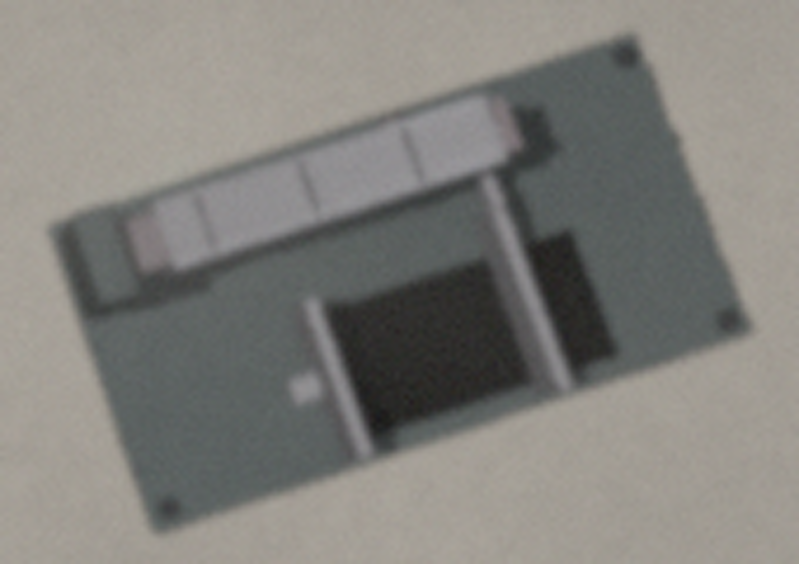

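View pics/c2.png

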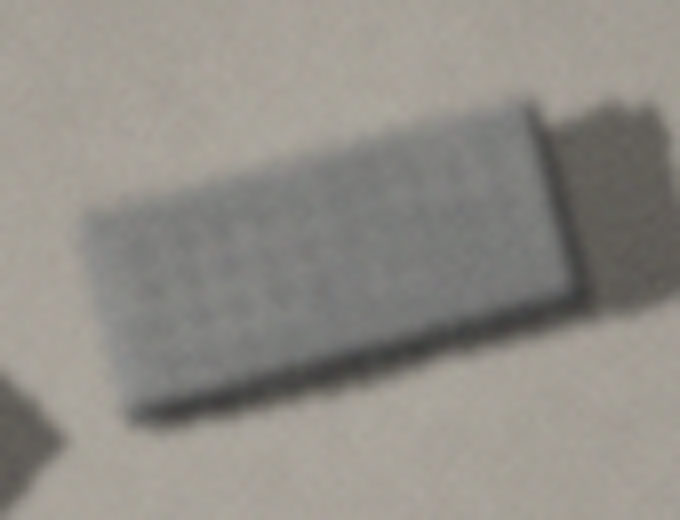

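Crop 1 shows the plate corners at crop pixels (635,37), (750,330) and (157,532), the sleeve with three dark lines, and the black pad. Crop 2 confirms the grey-white clear-lidded tip box.

```bash
python3 - <<'E'
from h import *
f=lambda p:np.array([350+p[0]/4.7,205+p[1]/4.7])-0.4
P={k:onz('top',f(v),.008) for k,v in dict(TR=(635,36),BR=(751,331),BL=(156,533)).items()}
for k in P:print(k,P[k].round(4))
print('len',np.linalg.norm(P['BR']-P['BL']),np.linalg.norm(P['TR']-P['BR']))
e=P['BR']-P['BL'];a=np.arctan2(e[1],e[0]);e2=P['TR']-P['BR'];a2=np.arctan2(e2[1],e2[0])-np.pi/2
c=(P['TR']+P['BL'])/2;print('center',c.round(4),np.degrees([a,a2]))
yaw=np.average([a,a2],weights=[2,1])
# sleeve lines, z=.081 ; local coords
def loc(X):
    d=X[:2]-c[:2];return np.array([d@[np.cos(yaw),np.sin(yaw)],d@[-np.sin(yaw),np.cos(yaw)]])*1000
for n,p,z in [('line1 far',(402,128),.081),('line1 near',(422,182),.081),('line2 far',(300,158),.081),('line2near',(320,213),.081),('line3 far',(198,190),.081),('line3 near',(215,245),.081),('endpl top near inner',(558,388),.048),('endpl top far',(485,178),.048),('fixed far',(318,298),.048),('fixed near',(372,455),.048),('padBR',(615,355),.01),('padTR',(572,232),.01)]:
    X=onz('top',f(p),z);print(n,X.round(4),loc(X).round(1))
# box top z .062
g=lambda p:np.array([210+p[0]/8,225+p[1]/8])-0.4
B=[onz('top',g(p),.062) for p in[(82,212),(530,98),(578,298),(130,412)]]
B=np.array(B);print('box',B.mean(0).round(4),[np.linalg.norm(B[i]-B[(i+1)%4]).round(4) for i in range(4)])
for i,j in((0,1),(3,2)):
    d=B[j]-B[i];print(np.degrees(np.arctan2(d[1],d[0])))
D=np.load('top0.npy')
for u,v in((252,257),(240,255),(265,255)):print(dp('top',D,u,v).round(4))
for u,v in((420,243),(400,250),(440,290),(500,240)):print(dp('top',D,u,v).round(4))
from scipy.spatial.transform import Rotation as Ro
q=r.get_state()['eef_rot'];print(Ro.from_quat(np.roll(q,-1)).as_matrix().round(3))
E
```

```text
TR [ 0.6007 -0.3501  0.008 ]
BR [ 0.4554 -0.3948  0.008 ]
BL [ 0.3658 -0.1055  0.008 ]
len 0.30290249887455717 0.1520747854734363
center [ 0.4832 -0.2278  0.008 ] [-72.79152522 -72.88080582]
line1 far [ 0.5458 -0.216   0.081 ] [ 7.3 63.3]
line1 near [ 0.5209 -0.2236  0.081 ] [ 7.1 37.2]
line2 far [ 0.533  -0.1689  0.081 ] [-41.6  64.9]
line2near [ 0.5077 -0.1766  0.081 ] [-41.7  38.4]
line3 far [ 0.5193 -0.1219  0.081 ] [-90.5  65.7]
line3 near [ 0.4941 -0.1285  0.081 ] [-91.7  39.7]
endpl top near inner [ 0.4283 -0.2886  0.048 ] [ 41.8 -70.5]
endpl top far [ 0.5266 -0.2612  0.048 ] [44.8 31.5]
fixed far [ 0.472  -0.1802  0.048 ] [-48.8   3.3]
fixed near [ 0.3994 -0.2011  0.048 ] [-50.2 -72.2]
padBR [ 0.4451 -0.3281  0.01  ] [ 84.6 -66.1]
padTR [ 0.5046 -0.3118  0.01  ] [86.6 -4.4]
box [0.5032 0.1808 0.062 ] [np.float64(0.1249), np.float64(0.0563), np.float64(0.1238), np.float64(0.056)]
-76.68701136910414
-76.80578685778718
[0.5021 0.1787 0.0602]
[0.5067 0.2043 0.0628]
[0.5062 0.1508 0.0577]
[ 0.5225 -0.1824  0.0806]
[ 0.5081 -0.1388  0.0825]
[ 0.425  -0.2361  0.0092]
[ 0.5368 -0.3834 -0.0011]
[[-0.001  0.452 -0.892]
 [ 0.001 -0.892 -0.452]
 [-1.    -0.002  0.   ]]
```

The points agree to about 2 mm with the given sizes: the lines read x ≈ 7, -42 and -91, and the plate 303 x 152. The cradle yaw is -72.8°. The grip point is at about (0.5345, -0.2206, 0.065). I'll move above it.

```bash

python3 -m handwheel '[[[0,-0.016,-0.025],[0,0,0]],[[0,-0.016,-0.025],[0,0,0]],[[0,-0.016,-0.025],[0,0,0]],[[0,-0.016,-0.025],[0,0,0]],[[0,-0.016,-0.025],[0,0,0]]]' 100 60
python3 -m handwheel '[[[0,-0.016,-0.025],[0,0,0]],[[0,-0.016,-0.025],[0,0,0]],[[0,-0.016,-0.025],[0,0,0]],[[0,-0.016,-0.025],[0,0,0]],[[0,-0.016,-0.025],[0,0,0]]]'
python3 -m handwheel '[[[0,-0.016,-0.025],[0,0,0]],[[0,-0.016,-0.025],[0,0,0]],[[0,-0.016,-0.025],[0,0,0]],[[0,-0.016,-0.025],[0,0,0]],[[0,-0.012,-0.025],[0,0,0]]]'
python3 -m handwheel '[[[0,0,0],[-6.7,0,0]],[[0,0,0],[-6.7,0,0]],[[0,0,0],[-6.7,0,0]],[[0,0,0],[-6.7,0,0]],[[0,0,0],[-6.7,0,0]]]'
python3 -m handwheel '[[[0,0,0],[-6.7,0,0]],[[0,0,0],[-6.7,0,0]],[[0,0,0],[-6.7,0,0]],[[0,0,0],[-6.7,0,0]],[[0,0,0],[-6.7,0,0]]]'
python3 -m handwheel '[[[0,0,0],[-6.7,0,0]],[[0,0,0],[-6.7,0,0]],[[0,0,0],[0,0,0]],[[0,0,0],[0,0,0]],[[0,0,0],[0,0,0]]]'
```

```text
time_s: 0.57
tcp_pos: [0.3808, -0.4729, 0.3036]
eef_rot: [-0.164, -0.688, -0.164, 0.688]
contact_force: [0.7, -0.2, -0.2]
finger_gap: 0.085
time_s: 0.98
tcp_pos: [0.4561, -0.3451, 0.3038]
eef_rot: [-0.164, -0.688, -0.164, 0.688]
contact_force: [0.8, -0.1, 0.3]
finger_gap: 0.0853
time_s: 1.4
tcp_pos: [0.5332, -0.2202, 0.3038]
eef_rot: [-0.164, -0.688, -0.165, 0.688]
contact_force: [0.8, -0.6, -0.1]
finger_gap: 0.0852
time_s: 1.82
tcp_pos: [0.5328, -0.222, 0.3036]
eef_rot: [-0.357, -0.61, -0.357, 0.61]
contact_force: [-0.1, 0.0, 0.4]
finger_gap: 0.0859
time_s: 2.23
tcp_pos: [0.5327, -0.2222, 0.3036]
eef_rot: [0.518, 0.481, 0.518, -0.482]
contact_force: [0.4, -0.1, 0.4]
finger_gap: 0.085
time_s: 2.65
tcp_pos: [0.5328, -0.2223, 0.3038]
eef_rot: [0.569, 0.42, 0.569, -0.42]
contact_force: [-0.7, -0.5, 0.6]
finger_gap: 0.0851
```

Now I'll look with the wrist camera.

```bash
cat >> h.py <<'E'
from scipy.spatial.transform import Rotation as Ro
def tool(s=None):
    s=s or r.get_state();T=np.eye(4);T[:3,:3]=Ro.from_quat(np.roll(s['eef_rot'],-1)).as_matrix();T[:3,3]=s['tcp_pos'];return T
def wz(T,uv,z):
    m=r.camera_model('wrist');C=T@np.array(m['T_tool_cam']);d=C[:3,:3]@np.linalg.solve(m['mtx'],[uv[0],uv[1],1.]);c=C[:3,3];return c+d*(z-c[2])/d[2]
E
python3 - <<'E'
from h import *
T=tool();im,d=r.get_image('wrist');np.save('w1.npy',d);np.save('T1.npy',T);cv2.imwrite('pics/w1.png',im[:,:,::-1])
print(T.round(3))
E
```

```text
[[-0.     0.956  0.294  0.533]
 [-0.     0.294 -0.956 -0.222]
 [-1.    -0.    -0.     0.304]
 [ 0.     0.     0.     1.   ]]
```

View pics/w1.png

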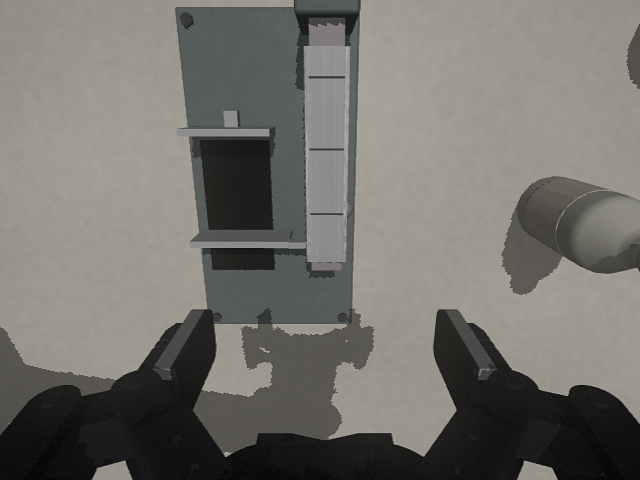

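The wrist view shows the sleeve with its lines at rows 77, 149.5 and 214 (columns about 309 to 344) and the button at about (349,210) on its right side. The pad is at about (240,205). I'll convert these to positions.

```bash
python3 - <<'E'
from h import *
T=np.load('T1.npy');g=cv2.imread('pics/w1.png').astype(int)
for row in (60,100,130,180,240):print(row,[(u,g[row,u].tolist()) for u in (300,302,304,306,308,310,342,344,346,348,350,352)] if row in(100,240) else '')
ex=np.array([.2957,-.9553]);ey=np.array([.9553,.2957])
def show(n,uv,z):
    X=wz(T,uv,z);L=T[:3,:3].T@(X-T[:3,3]);print(n,X.round(4),'tool',L.round(4),'cr-dir',[(X[:2]@ex).round(4),(X[:2]@ey).round(4)])
for n,uv in dict(l1a=(310,214),l1b=(343,214),l2a=(309,149.5),l2b=(344,149.5),l3a=(308.5,77),l3b=(345,77)).items():show(n,uv,.081)
for n,uv in dict(bl=(208,324),br=(353,324),tl=(177,8),tr=(358,8)).items():show(n,uv,.008)
for n,uv in dict(ptl=(203,140),ptr=(271,140),pbl=(214,269),pbr=(274,269)).items():show(n,uv,.01)
E
```

```text
60 
100 [(300, [95, 95, 89]), (302, [97, 97, 91]), (304, [117, 119, 115]), (306, [142, 142, 142]), (308, [147, 146, 148]), (310, [146, 146, 146]), (342, [144, 143, 145]), (344, [146, 145, 144]), (346, [164, 163, 161]), (348, [164, 162, 160]), (350, [95, 98, 93]), (352, [98, 101, 94])]
130 
180 
240 [(300, [83, 84, 84]), (302, [85, 85, 83]), (304, [83, 83, 84]), (306, [78, 79, 79]), (308, [148, 146, 145]), (310, [147, 146, 146]), (342, [138, 138, 139]), (344, [135, 135, 136]), (346, [109, 112, 107]), (348, [93, 94, 88]), (350, [91, 94, 87]), (352, [80, 80, 75])]
l1a [ 0.5208 -0.2249  0.081 ] tool [ 0.2228 -0.0122 -0.001 ] cr-dir [np.float64(0.3688), np.float64(0.431)]
l1b [ 0.5457 -0.2172  0.081 ] tool [ 0.2228  0.0139 -0.001 ] cr-dir [np.float64(0.3689), np.float64(0.4571)]
l2a [ 0.5059 -0.1771  0.081 ] tool [ 0.2228 -0.0124 -0.0511] cr-dir [np.float64(0.3188), np.float64(0.4309)]
l2b [ 0.531  -0.1694  0.081 ] tool [ 0.2228  0.0138 -0.051 ] cr-dir [np.float64(0.3189), np.float64(0.4571)]
l3a [ 0.4914 -0.129   0.081 ] tool [ 0.2228 -0.0121 -0.1013] cr-dir [np.float64(0.2685), np.float
[... 282 characters left out ...]
32] cr-dir [np.float64(0.5131), np.float64(0.4733)]
tl [ 0.3667 -0.106   0.008 ] tool [ 0.2958 -0.1245 -0.16  ] cr-dir [np.float64(0.2097), np.float64(0.3189)]
tr [ 0.5119 -0.0614  0.008 ] tool [ 0.2958  0.0274 -0.1599] cr-dir [np.float64(0.21), np.float64(0.4708)]
ptl [ 0.4094 -0.2055  0.01  ] tool [ 0.2938 -0.1129 -0.0523] cr-dir [np.float64(0.3174), np.float64(0.3303)]
ptr [ 0.4694 -0.1871  0.01  ] tool [ 0.2938 -0.0501 -0.0523] cr-dir [np.float64(0.3175), np.float64(0.3931)]
pbl [ 0.4458 -0.3298  0.01  ] tool [ 0.2938 -0.1147  0.0771] cr-dir [np.float64(0.4468), np.float64(0.3284)]
pbr [ 0.505  -0.3116  0.01  ] tool [ 0.2938 -0.0528  0.0771] cr-dir [np.float64(0.447), np.float64(0.3903)]
```

Each hole and the sleeve section agree within 1 mm, and the grip point is 1 mm off the tool axis. I'll descend now.

```bash

python3 -m handwheel '[[[0.02,0.001,-0.001],[0,0,0]],[[0.02,0,0],[0,0,0]],[[0.02,0,0],[0,0,0]],[[0.02,0,0],[0,0,0]],[[0.02,0,0],[0,0,0]]]' 
python3 -m handwheel '[[[0.02,0,0],[0,0,0]],[[0.02,0,0],[0,0,0]],[[0.02,0,0],[0,0,0]],[[0.02,0,0],[0,0,0]],[[0.007,0,0],[0,0,0]]]'
python3 -m handwheel '[[[0,0,0],[0,0,0]],[[0,0,0],[0,0,0]],[[0,0,0],[0,0,0]],[[0,0,0],[0,0,0]],[[0,0,0],[0,0,0]]]'
python3 - <<'E'
from h import *
im,d=r.get_image('scene');cv2.imwrite('pics/s2.png',cv2.resize(im[140:320,60:320,::-1],None,fx=3,fy=3))
E
```

```text
time_s: 3.12
tcp_pos: [0.5336, -0.2209, 0.2031]
eef_rot: [0.569, 0.42, 0.569, -0.42]
contact_force: [0.2, 1.0, -0.4]
finger_gap: 0.0856
time_s: 3.53
tcp_pos: [0.5322, -0.2206, 0.1143]
eef_rot: [0.568, 0.419, 0.571, -0.42]
contact_force: [-1.4, -0.5, -0.2]
finger_gap: 0.0856
time_s: 3.95
tcp_pos: [0.5342, -0.2212, 0.1181]
eef_rot: [0.57, 0.42, 0.569, -0.419]
contact_force: [-0.6, -0.5, 0.4]
finger_gap: 0.0854
```

View pics/s2.png

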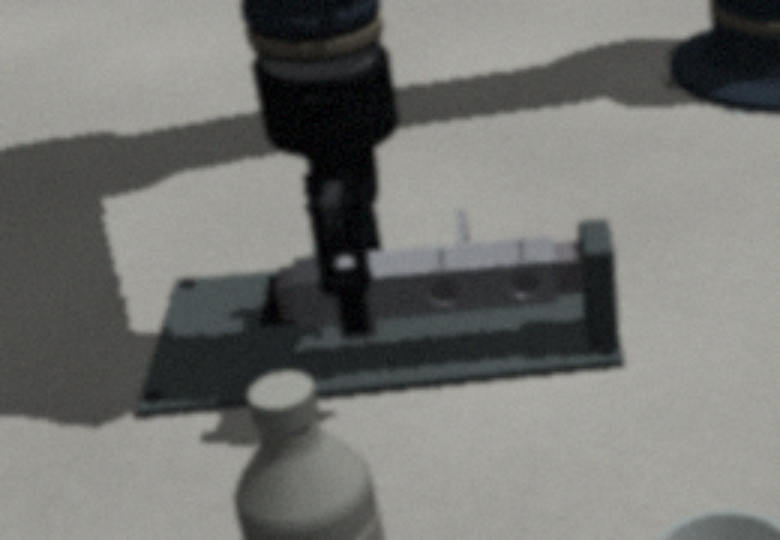

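The scene view shows the far finger directly over the button at crop pixel (345,300), with the other two holes free at (442,292) and (525,290). I'll close.

```bash

python3 -m handwheel '[[[0,0,0],[0,0,0]],[[0,0,0],[0,0,0]],[[0,0,0],[0,0,0]],[[0,0,0],[0,0,0]],[[0,0,0],[0,0,0]]]' 0 60
python3 -m handwheel '[[[0,0,0],[0,0,0]],[[0,0,0],[0,0,0]],[[0,0,0],[0,0,0]],[[0,0,0],[0,0,0]],[[0,0,0],[0,0,0]]]'
```

```text
time_s: 4.42
tcp_pos: [0.5339, -0.2211, 0.1178]
eef_rot: [0.57, 0.419, 0.569, -0.42]
contact_force: [-2.3, 1.5, 2.6]
finger_gap: 0.0314
time_s: 4.83
tcp_pos: [0.5339, -0.2211, 0.1177]
eef_rot: [0.57, 0.419, 0.569, -0.419]
contact_force: [-0.6, 0.4, 5.0]
finger_gap: 0.0314
```

The gap is 31 mm, the bare sleeve width, so the button is flush. Now I'll slide along cradle +x (tool +z).

```bash

python3 -m handwheel '[[[0,0,0.004],[0,0,0]],[[0,0,0.004],[0,0,0]],[[0,0,0.004],[0,0,0]],[[0,0,0.004],[0,0,0]],[[0,0,0.004],[0,0,0]]]'
python3 -m handwheel '[[[0,0,0.004],[0,0,0]],[[0,0,0.004],[0,0,0]],[[0,0,0.004],[0,0,0]],[[0,0,0.004],[0,0,0]],[[0,0,0.004],[0,0,0]]]'
```

```text
time_s: 5.25
tcp_pos: [0.5387, -0.2366, 0.1177]
eef_rot: [0.568, 0.419, 0.571, -0.419]
contact_force: [-5.0, 6.4, 9.5]
finger_gap: 0.0315
time_s: 5.67
tcp_pos: [0.5449, -0.2566, 0.1177]
eef_rot: [0.568, 0.42, 0.571, -0.419]
contact_force: [-5.1, 6.7, 10.5]
finger_gap: 0.0313
```

```bash

python3 -m handwheel '[[[0,0,0.002],[0,0,0]],[[0,0,0.002],[0,0,0]],[[0,0,0.002],[0,0,0]],[[0,0,0.002],[0,0,0]],[[0,0,0.002],[0,0,0]]]'
python3 -m handwheel '[[[0,0,0.001],[0,0,0]],[[0,0,0.001],[0,0,0]],[[0,0,0],[0,0,0]],[[0,0,0],[0,0,0]],[[0,0,0],[0,0,0]]]'
```

```text
time_s: 6.08
tcp_pos: [0.5485, -0.2688, 0.1178]
eef_rot: [0.569, 0.419, 0.569, -0.42]
contact_force: [-1.2, 1.9, 7.0]
finger_gap: 0.0314
time_s: 6.5
tcp_pos: [0.5489, -0.2699, 0.1177]
eef_rot: [0.569, 0.419, 0.57, -0.419]
contact_force: [-3.0, 1.6, 6.9]
finger_gap: 0.0313
```

```bash

python3 - <<'E'
from h import *
im,d=r.get_image('scene');cv2.imwrite('pics/s3.png',cv2.resize(im[180:300,80:300,::-1],None,fx=3.6,fy=3.6,interpolation=cv2.INTER_CUBIC))
im,d=r.get_image('wrist');cv2.imwrite('pics/w3.png',im[:,:,::-1])
E
```

```text
(no output)
```

View pics/s3.png

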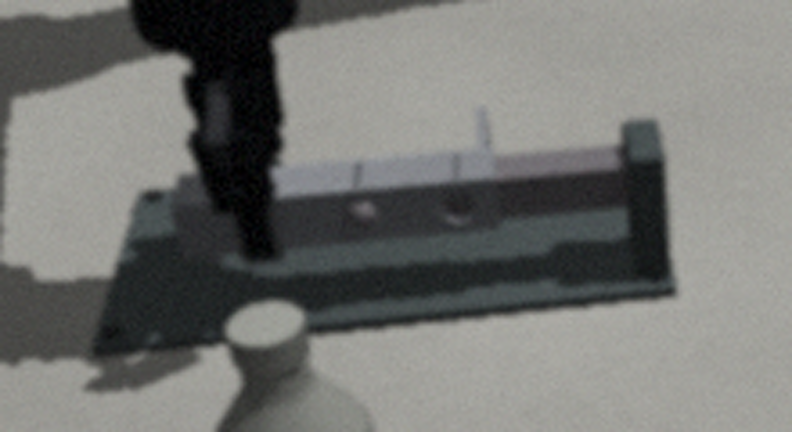

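View pics/w3.png

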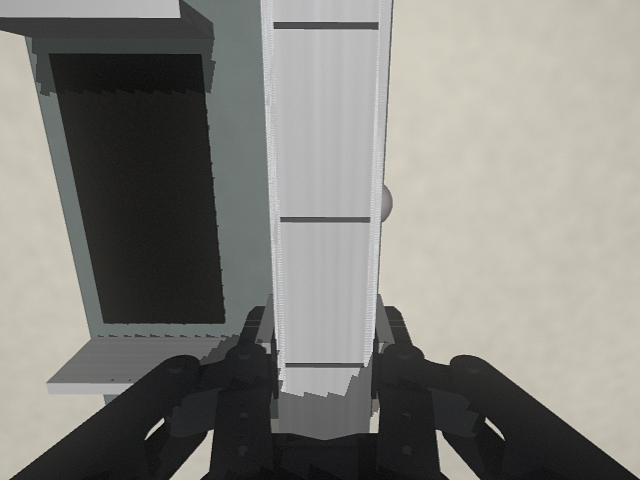

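The button has popped out through the second hole: dome at (386,203) beside line 2 in the wrist view, and bright at (363,210) in the scene crop. I'll release, rise, and check.

```bash

python3 -m handwheel '[[[0,0,0],[0,0,0]],[[0,0,0],[0,0,0]],[[0,0,0],[0,0,0]],[[0,0,0],[0,0,0]],[[0,0,0],[0,0,0]]]' 100
python3 -m handwheel '[[[-0.01,0,0],[0,0,0]],[[-0.02,0,0],[0,0,0]],[[-0.03,0,0],[0,0,0]],[[-0.03,0,0],[0,0,0]],[[-0.03,0,0],[0,0,0]]]'
python3 -m handwheel '[[[-0.03,0,0],[0,0,0]],[[-0.03,0,0],[0,0,0]],[[0,0,0],[0,0,0]],[[0,0,0],[0,0,0]],[[0,0,0],[0,0,0]]]'
python3 - <<'E'
from h import *
T=tool();np.save('T4.npy',T);print(T[:3,3])
im,d=r.get_image('wrist');cv2.imwrite('pics/w4.png',im[:,:,::-1])
E
```

```text
time_s: 7.02
tcp_pos: [0.5489, -0.2707, 0.1167]
eef_rot: [0.569, 0.419, 0.569, -0.419]
contact_force: [-0.1, 0.4, -0.6]
finger_gap: 0.085
time_s: 7.43
tcp_pos: [0.5489, -0.2705, 0.2388]
eef_rot: [0.569, 0.419, 0.569, -0.419]
contact_force: [0.0, -0.6, -0.3]
finger_gap: 0.0856
time_s: 7.85
tcp_pos: [0.5485, -0.2705, 0.2968]
eef_rot: [0.569, 0.419, 0.57, -0.419]
contact_force: [-0.7, 0.4, -1.4]
finger_gap: 0.0853
[ 0.54850569 -0.27047779  0.2968342 ]
```

View pics/w4.png

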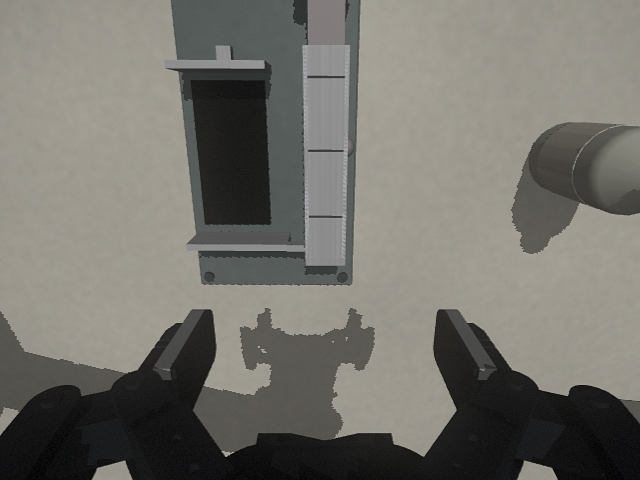

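The end plates now stand clear of the pad, with the button out at (351,149). I'll compute the seat and move above the tip box.

```bash

python3 - <<'E'
from h import *
T=np.load('T4.npy')
ex=np.array([.2957,-.9553]);ey=np.array([.9553,.2957])
def show(n,uv,z):
    X=wz(T,uv,z);print(n,X.round(4),'cr-dir',[(X[:2]@ex).round(4),(X[:2]@ey).round(4)])
for n,uv in dict(l1a=(309,216.5),l1b=(343,216.5),l2=(326,150.5),l3=(326,76)).items():show(n,uv,.081)
for n,uv in dict(ptl=(191,81),ptr=(268,81),pbl=(204,224),pbr=(271,224)).items():show(n,uv,.01)
for n,uv in dict(ftl=(165,61),ftr=(270,61),fbl=(169,69.5),mpl=(187,244),mpl2=(200,236)).items():show(n,uv,.048)
E
python3 -m handwheel '[[[0,0.008,-0.037],[0.8,0,0]],[[0,0.008,-0.037],[0.8,0,0]],[[0,0.008,-0.037],[0.8,0,0]],[[0,0.008,-0.037],[0.8,0,0]],[[0,0.008,-0.037],[0.7,0,0]]]'
python3 -m handwheel '[[[0,0.008,-0.037],[0,0,0]],[[0,0.008,-0.037],[0,0,0]],[[0,0.008,-0.037],[0,0,0]],[[0,0.008,-0.037],[0,0,0]],[[0,0.008,-0.037],[0,0,0]]]'
python3 -m handwheel '[[[0,0.008,-0.037],[0,0,0]],[[0,0,-0.037],[0,0,0]],[[0,0,0],[0,0,0]],[[0,0,0],[0,0,0]],[[0,0,0],[0,0,0]]]'
python3 - <<'E'
from h import *
T=tool();np.save('T5.npy',T);print(T.round(4))
im,d=r.get_image('wrist');cv2.imwrite('pics/w5.png',im[:,:,::-1])
E
```

```text
l1a [ 0.5359 -0.2734  0.081 ] cr-dir [np.float64(0.4196), np.float64(0.4311)]
l1b [ 0.561  -0.2656  0.081 ] cr-dir [np.float64(0.4196), np.float64(0.4574)]
l2 [ 0.5336 -0.2216  0.081 ] cr-dir [np.float64(0.3695), np.float64(0.4442)]
l3 [ 0.5185 -0.1735  0.081 ] cr-dir [np.float64(0.3191), np.float64(0.444)]
ptl [ 0.407  -0.2071  0.01  ] cr-dir [np.float64(0.3181), np.float64(0.3275)]
ptr [ 0.4706 -0.1873  0.01  ] cr-dir [np.float64(0.3181), np.float64(0.3941)]
pbl [ 0.4437 -0.3309  0.01  ] cr-dir [np.float64(0.4473), np.float64(0.326)]
pbr [ 0.5059 -0.3116  0.01  ] cr-dir [np.float64(0.4472), np.float64(0.3911)]
ftl [ 0.3978 -0.1975  0.048 ] cr-dir [np.float64(0.3063), np.float64(0.3216)]
ftr [ 0.4741 -0.1738  0.048 ] cr-dir [np.float64(0.3062), np.float64(0.4015)]
fbl [ 0.4017 -0.2025  0.048 ] cr-dir [np.float64(0.3122), np.float64(0.3239)]
mpl [ 0.4415 -0.3388  0.048 ] cr-dir [np.float64(0.4543), np.float64(0.3216)]
mpl2 [ 0.451  -0.3281  0.048 ] cr-dir [np.float64(0.4468), np.float64(0.3339)]
time_s: 8.32
tcp_pos: [0.5364, -0.0802, 0.2954]
eef_rot: [0.554, 0.438, 0.555, -0.439]
contact_force: [0.0, 0.6, 1.1]
finger_gap: 0.0858
time_s: 8.73
tcp_pos: [0.5327, 0.109, 0.2955]
eef_rot: [0.554, 0.438, 0.555, -0.439]
contact_force: [1.3, -0.6, -0.6]
finger_gap: 0.0853
time_s: 9.15
tcp_pos: [0.5241, 0.1807, 0.2956]
eef_rot: [0.554, 0.437, 0.555, -0.439]
contact_force: [0.2, 0.4, -0.2]
finger_gap: 0.0854
[[-2.300e-03  9.729e-01  2.313e-01  5.241e-01]
 [-1.400e-03  2.313e-01 -9.729e-01  1.807e-01]
 [-1.000e+00 -2.600e-03  8.000e-04  2.956e-01]
 [ 0.000e+00  0.000e+00  0.000e+00  1.000e+00]]
```

View pics/w5.png

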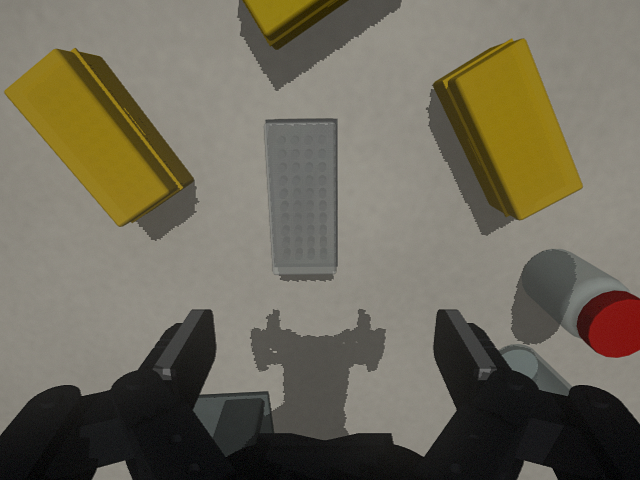

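The wrist view shows the tip box at columns 265 to 337, rows 119 to 280, alone between the yellow ones, with clear finger room on either side.

```bash

python3 - <<'E'
from h import *
T=np.load('T5.npy');im=cv2.imread('pics/w5.png')
cv2.imwrite('pics/c5.png',cv2.resize(im[105:295,250:350],None,fx=3.1,fy=3.1,interpolation=cv2.INTER_CUBIC))
def show(n,uv,z):
    X=wz(T,uv,z);L=T[:3,:3].T@(X-T[:3,3]);print(n,X.round(4),'tool',L.round(4))
for n,uv in dict(tl=(265,120),tr=(337,119),bl=(273,267),br=(336.5,267),bl2=(273,274)).items():show(n,uv,.062)
E
```

```text
tl [0.4623 0.2397 0.062 ] tool [ 0.2337 -0.0458 -0.0718]
tr [0.5153 0.253  0.062 ] tool [ 0.2335  0.0088 -0.0725]
bl [0.4912 0.1222 0.062 ] tool [ 0.2337 -0.045   0.0492]
br [0.5442 0.1348 0.062 ] tool [0.2336 0.0096 0.0491]
bl2 [0.4924 0.1157 0.062 ] tool [ 0.2338 -0.0453  0.0557]
```

View pics/c5.png

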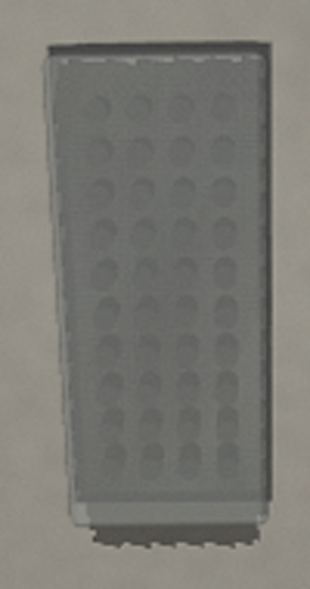

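The box centre is at tool (y -0.0185, z -0.0065), yaw aligned within 0.5°. Its measured length of about 127 mm and width of 54 mm are consistent with a slightly rounded lid, and the top camera agrees within 3 mm. I'll shift, then descend.

```bash

python3 -m handwheel '[[[0.02,-0.0185,-0.0065],[0,0,0]],[[0.03,0,0],[0,0,0]],[[0.03,0,0],[0,0,0]],[[0.03,0,0],[0,0,0]],[[0.03,0,0],[0,0,0]]]' 100 30
python3 -m handwheel '[[[0.02,0,0],[0,0,0]],[[0.02,0,0],[0,0,0]],[[0.015,0,0],[0,0,0]],[[0.013,0,0],[0,0,0]],[[0,0,0],[0,0,0]]]'
python3 - <<'E'
from h import *
print(tool().round(4)[:3])
im,d=r.get_image('wrist');cv2.imwrite('pics/w6.png',im[:,:,::-1])
E
```

```text
time_s: 9.62
tcp_pos: [0.5054, 0.181, 0.1554]
eef_rot: [0.554, 0.439, 0.554, -0.44]
contact_force: [0.2, -1.1, -0.1]
finger_gap: 0.0855
time_s: 10.03
tcp_pos: [0.5041, 0.1811, 0.0863]
eef_rot: [0.554, 0.437, 0.555, -0.441]
contact_force: [-0.5, 0.1, -0.6]
finger_gap: 0.0855
[[-0.0046  0.9735  0.2287  0.5041]
 [-0.0026  0.2287 -0.9735  0.1811]
 [-1.     -0.0051  0.0015  0.0863]]
```

View pics/w6.png

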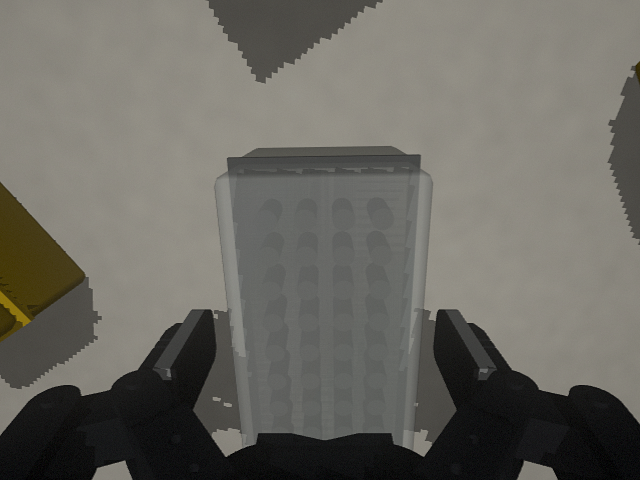

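The box sits centred between the fingers (215 to 433, centre 324). I'll close lightly.

```bash

python3 -m handwheel '[[[0,0,0],[0,0,0]],[[0,0,0],[0,0,0]],[[0,0,0],[0,0,0]],[[0,0,0],[0,0,0]],[[0,0,0],[0,0,0]]]' 60 30
python3 -m handwheel '[[[0,0,0],[0,0,0]],[[0,0,0],[0,0,0]],[[0,0,0],[0,0,0]],[[0,0,0],[0,0,0]],[[0,0,0],[0,0,0]]]'
python3 - <<'E'
from h import *
T=tool();print(T.round(4)[:3])
im,d=r.get_image('wrist');cv2.imwrite('pics/w7.png',im[:,:,::-1])
X=wz(T,(324,172),.062);print((T[:3,:3].T@(X-T[:3,3])).round(4))
X=wz(T,(324,147),.0);print((T[:3,:3].T@(X-T[:3,3])).round(4))
E
```

```text
time_s: 10.5
tcp_pos: [0.5056, 0.1835, 0.0901]
eef_rot: [0.555, 0.439, 0.554, -0.438]
contact_force: [-0.4, -0.4, 7.0]
finger_gap: 0.0571
time_s: 10.92
tcp_pos: [0.5056, 0.1836, 0.0901]
eef_rot: [0.555, 0.439, 0.554, -0.438]
contact_force: [-0.7, -0.9, 6.0]
finger_gap: 0.0571
[[ 1.900e-03  9.730e-01  2.310e-01  5.056e-01]
 [-0.000e+00  2.310e-01 -9.730e-01  1.836e-01]
 [-1.000e+00  1.900e-03  5.000e-04  9.010e-02]]
[ 0.0281 -0.0009 -0.0656]
[ 0.0901 -0.0009 -0.0658]
```

View pics/w7.png

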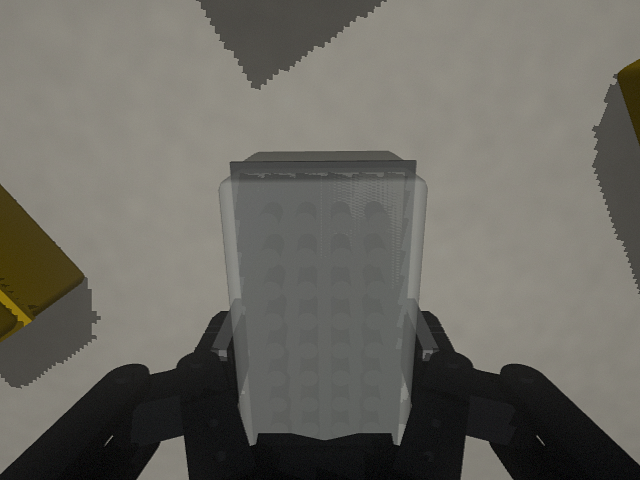

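The box is held, gap 57 mm and centred lengthwise within about 2 mm. I'll lift it.

```bash

python3 -m handwheel '[[[-0.005,0,0],[0,0,0]],[[-0.01,0,0],[0,0,0]],[[-0.015,0,0],[0,0,0]],[[-0.015,0,0],[0,0,0]],[[-0.015,0,0],[0,0,0]]]' 40 30
python3 -m handwheel '[[[-0.015,0,0],[0,0,0]],[[-0.015,0,0],[0,0,0]],[[-0.015,0,0],[0,0,0]],[[-0.015,0,0],[0,0,0]],[[0,0,0],[0,0,0]]]'
python3 - <<'E'
from h import *
T=tool();print(T.round(4)[:3])
im,d=r.get_image('wrist');cv2.imwrite('pics/w8.png',im[:,:,::-1])
E
```

```text
time_s: 11.38
tcp_pos: [0.5047, 0.1834, 0.15]
eef_rot: [0.555, 0.438, 0.555, -0.438]
contact_force: [-0.2, 0.5, -1.9]
finger_gap: 0.0573
time_s: 11.8
tcp_pos: [0.5061, 0.1843, 0.2122]
eef_rot: [0.556, 0.44, 0.554, -0.437]
contact_force: [-0.1, 0.1, -0.2]
finger_gap: 0.0573
[[ 5.800e-03  9.729e-01  2.312e-01  5.061e-01]
 [ 2.000e-03  2.312e-01 -9.729e-01  1.843e-01]
 [-1.000e+00  6.100e-03 -6.000e-04  2.122e-01]]
```

View pics/w8.png

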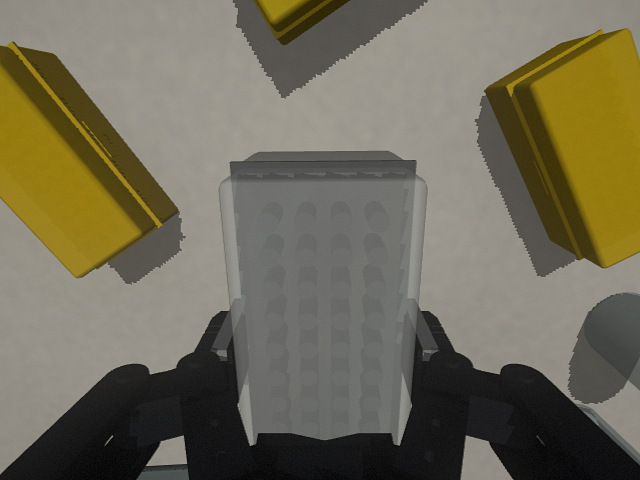

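The box is held level with no slip (same pixels as before the lift). I'll carry it over the seat.

```bash

python3 -m handwheel '[[[0,-0.004,0.012],[0,0,0]],[[0,-0.008,0.022],[0,0,0]],[[0,-0.010,0.028],[0,0,0]],[[0,-0.010,0.028],[0,0,0]],[[0,-0.010,0.028],[0,0,0]]]'
python3 -m handwheel '[[[0,-0.010,0.028],[0,0,0]],[[0,-0.010,0.028],[0,0,0]],[[0,-0.010,0.028],[0,0,0]],[[0,-0.010,0.028],[0,0,0]],[[0,-0.010,0.028],[0,0,0]]]'
python3 -m handwheel '[[[0,-0.010,0.028],[0,0,0]],[[0,-0.010,0.028],[0,0,0]],[[0,-0.010,0.028],[0,0,0]],[[0,-0.010,0.028],[0,0,0]],[[0,-0.010,0.028],[0,0,0]]]'
python3 -m handwheel '[[[0,-0.008,0.022],[-1,0,0]],[[0,0,0],[-1,0,0]],[[0,0,0],[-1,0,0]],[[0,0,0],[-0.9,0,0]],[[0,0,0],[0,0,0]]]'
python3 -m handwheel '[[[0,0,0],[0,0,0]],[[0,0,0],[0,0,0]],[[0,0,0],[0,0,0]],[[0,0,0],[0,0,0]],[[0,0,0],[0,0,0]]]'
python3 - <<'E'
from h import *
T=tool();print(T.round(4)[:3])
D=T[:3,:3].T@(np.array([.4564,-.2586,T[2,3]])-T[:3,3]);print('go',D.round(4), 'yaw',np.degrees(np.arctan2(T[1,1],T[0,1])))
np.save('T9.npy',T)
im,d=r.get_image('wrist');cv2.imwrite('pics/w9.png',im[:,:,::-1])
E
```

```text
time_s: 12.27
tcp_pos: [0.4899, 0.0566, 0.2076]
eef_rot: [0.554, 0.438, 0.555, -0.439]
contact_force: [0.2, 0.3, -2.0]
finger_gap: 0.0573
time_s: 12.68
tcp_pos: [0.4732, -0.0912, 0.2077]
eef_rot: [0.554, 0.438, 0.555, -0.439]
contact_force: [0.4, 0.2, -2.0]
finger_gap: 0.0574
time_s: 13.1
tcp_pos: [0.4567, -0.2386, 0.2076]
eef_rot: [0.554, 0.438, 0.556, -0.439]
contact_force: [1.5, 0.6, -1.2]
finger_gap: 0.0576
time_s: 13.52
tcp_pos: [0.4557, -0.2587, 0.2084]
eef_rot: [0.569, 0.419, 0.57, -0.418]
contact_force: [-0.3, -0.4, -1.5]
finger_gap: 0.0571
time_s: 13.93
tcp_pos: [0.4562, -0.2596, 0.209]
eef_rot: [0.57, 0.419, 0.569, -0.419]
contact_force: [-0.0, -0.7, -1.6]
finger_gap: 0.0576
[[ 1.000e-04  9.548e-01  2.972e-01  4.562e-01]
 [-2.000e-04  2.972e-01 -9.548e-01 -2.596e-01]
 [-1.000e+00  1.000e-04  2.000e-04  2.090e-01]]
go [-0.      0.0005 -0.0009] yaw 17.28777907806549
```

View pics/w9.png

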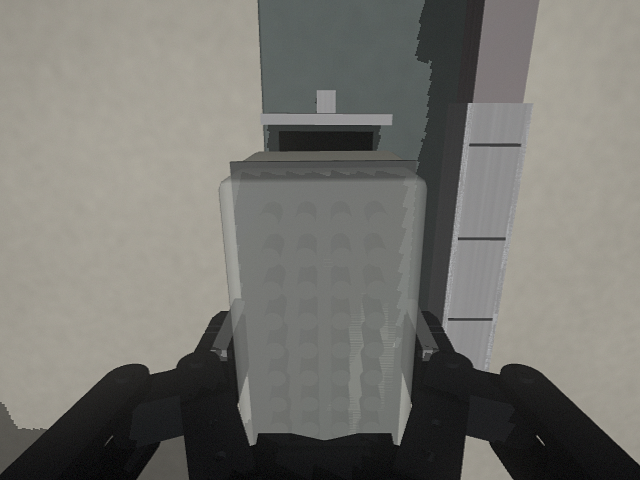

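The wrist view has the box aligned, with the fixed end plate at (263-392, 125) and the pad behind the box end. I'll check the gap at the fixed end.

```bash

python3 - <<'E'
from h import *
T=np.load('T9.npy')
tl=lambda uv,z:(T[:3,:3].T@(wz(T,uv,z)-T[:3,3])).round(4)
print('plate inner top',tl((263,125),.048),tl((392,125),.048))
zb=T[2,3]-.0901
for n,uv,h in(('bottom',(324,151),0),('flange?',(324,161),.02),('flange?',(324,161),.04),('top',(324,178),.062)):print(n,tl(uv,zb+h))
print(tl((380,130),.01),tl((279,130),.01))
# sleeve
for v,a,b in((145,469,521),(239,458,506),(319.5,447,493)):print(tl((a,v),.081),tl((b,v),.081))
E
```

```text
plate inner top [ 0.161  -0.0364 -0.0714] [ 0.161   0.0383 -0.0714]
bottom [ 0.0901 -0.001  -0.0642]
flange? [ 0.0701 -0.001  -0.0628]
flange? [ 0.0501 -0.0009 -0.0655]
top [ 0.0281 -0.0009 -0.0641]
[ 0.199   0.0368 -0.0665] [ 0.199  -0.0316 -0.0665]
[ 0.128   0.0721 -0.0631] [ 0.128   0.0984 -0.0631]
[ 0.128   0.0721 -0.0129] [ 0.128   0.0983 -0.0129]
[0.128  0.0712 0.0371] [0.128  0.0982 0.0372]
```

The box end is 7 mm from the plate face (ideal 6), and lateral error is under 1 mm. I'll descend slowly.

```bash

python3 -m handwheel '[[[0.012,0,0],[0,0,0]],[[0.015,0,0],[0,0,0]],[[0.015,0,0],[0,0,0]],[[0.012,0,0],[0,0,0]],[[0.01,0,0],[0,0,0]]]'
python3 -m handwheel '[[[0.008,0,0],[0,0,0]],[[0.008,0,0],[0,0,0]],[[0.006,0,0],[0,0,0]],[[0.005,0,0],[0,0,0]],[[0.004,0,0],[0,0,0]]]'
python3 -m handwheel '[[[0.002,0,0],[0,0,0]],[[0.002,0,0],[0,0,0]],[[0.002,0,0],[0,0,0]],[[0,0,0],[0,0,0]],[[0,0,0],[0,0,0]]]'
python3 - <<'E'
from h import *
T=tool();print(T.round(4)[:3])
im,d=r.get_image('wrist');cv2.imwrite('pics/w10.png',im[:,:,::-1])
E
```

```text
time_s: 14.4
tcp_pos: [0.4555, -0.2597, 0.1432]
eef_rot: [0.569, 0.419, 0.57, -0.419]
contact_force: [0.5, 0.5, -1.9]
finger_gap: 0.0573
time_s: 14.82
tcp_pos: [0.4562, -0.2599, 0.1136]
eef_rot: [0.569, 0.419, 0.569, -0.419]
contact_force: [-0.4, -0.6, -1.9]
finger_gap: 0.0573
time_s: 15.23
tcp_pos: [0.4561, -0.2599, 0.1081]
eef_rot: [0.569, 0.419, 0.569, -0.419]
contact_force: [0.1, -0.8, -1.3]
finger_gap: 0.0573
[[ 3.000e-04  9.550e-01  2.967e-01  4.561e-01]
 [-2.000e-04  2.967e-01 -9.550e-01 -2.599e-01]
 [-1.000e+00  2.000e-04  3.000e-04  1.081e-01]]
```

View pics/w10.png

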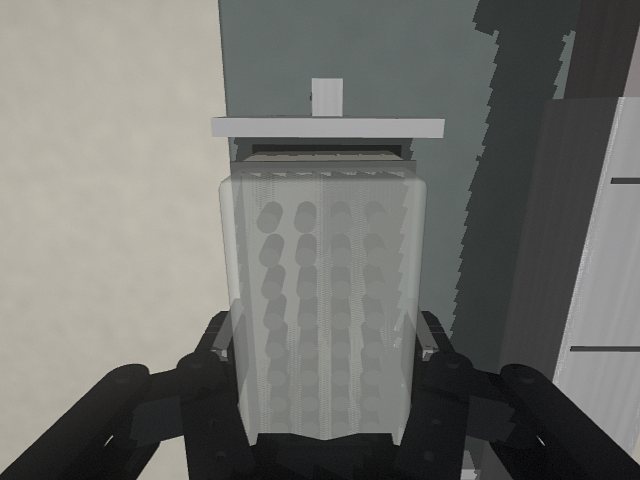

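The box is in the gap, with a clear strip to the fixed plate at rows 138 to 150. I'll make the final lowering in 1 mm rows.

```bash

python3 -m handwheel '[[[0.0015,0,0],[0,0,0]],[[0.0015,0,0],[0,0,0]],[[0.001,0,0],[0,0,0]],[[0.001,0,0],[0,0,0]],[[0,0,0],[0,0,0]]]'
python3 -m handwheel '[[[0.001,0,0],[0,0,0]],[[0.001,0,0],[0,0,0]],[[0,0,0],[0,0,0]],[[0,0,0],[0,0,0]],[[0,0,0],[0,0,0]]]'
```

```text
time_s: 15.7
tcp_pos: [0.4559, -0.2598, 0.1027]
eef_rot: [0.569, 0.419, 0.57, -0.419]
contact_force: [0.2, 0.7, -1.3]
finger_gap: 0.0574
time_s: 16.12
tcp_pos: [0.4561, -0.2599, 0.101]
eef_rot: [0.569, 0.419, 0.569, -0.419]
contact_force: [0.0, 0.7, -0.8]
finger_gap: 0.0575
```

```bash

python3 -m handwheel '[[[0.0005,0,0],[0,0,0]],[[0.0005,0,0],[0,0,0]],[[0,0,0],[0,0,0]],[[0,0,0],[0,0,0]],[[0,0,0],[0,0,0]]]'
```

```text
time_s: 16.53
tcp_pos: [0.4561, -0.2599, 0.1001]
eef_rot: [0.569, 0.419, 0.569, -0.419]
contact_force: [-1.4, -0.0, 1.3]
finger_gap: 0.0573
```

The force has changed sign, so the box is on the pad. I'll press 0.5 mm more, release slightly, then fully, and rise.

```bash

python3 -m handwheel '[[[0.0005,0,0],[0,0,0]],[[0,0,0],[0,0,0]],[[0,0,0],[0,0,0]],[[0,0,0],[0,0,0]],[[0,0,0],[0,0,0]]]'
python3 -m handwheel '[[[0,0,0],[0,0,0]],[[0,0,0],[0,0,0]],[[0,0,0],[0,0,0]],[[0,0,0],[0,0,0]],[[0,0,0],[0,0,0]]]' 88
python3 -m handwheel '[[[-0.005,0,0],[0,0,0]],[[-0.01,0,0],[0,0,0]],[[-0.015,0,0],[0,0,0]],[[-0.02,0,0],[0,0,0]],[[-0.03,0,0],[0,0,0]]]'
python3 -m handwheel '[[[-0.03,0,0],[0,0,0]],[[-0.03,0,0],[0,0,0]],[[-0.03,0,0],[0,0,0]],[[-0.03,0,0],[0,0,0]],[[0,0,0],[0,0,0]]]'
python3 -m handwheel '[[[0,0,0],[0,0,0]],[[0,0,0],[0,0,0]],[[0,0,0],[0,0,0]],[[0,0,0],[0,0,0]],[[0,0,0],[0,0,0]]]'
python3 - <<'E'
from h import *
T=tool();print(T.round(4)[:3]);np.save('T11.npy',T)
im,d=r.get_image('wrist');cv2.imwrite('pics/w11.png',im[:,:,::-1])
im,d=r.get_image('scene');cv2.imwrite('pics/s11.png',cv2.resize(im[150:300,80:320,::-1],None,fx=3.3,fy=3.3,interpolation=cv2.INTER_CUBIC))
E
```

```text
time_s: 16.95
tcp_pos: [0.4561, -0.2599, 0.1001]
eef_rot: [0.569, 0.419, 0.569, -0.419]
contact_force: [-3.3, 1.3, 7.4]
finger_gap: 0.0575
time_s: 17.37
tcp_pos: [0.4561, -0.2599, 0.0993]
eef_rot: [0.569, 0.419, 0.569, -0.419]
contact_force: [-0.8, 0.2, 0.7]
finger_gap: 0.0748
time_s: 17.78
tcp_pos: [0.455, -0.2594, 0.1794]
eef_rot: [0.568, 0.419, 0.571, -0.419]
contact_force: [-0.5, -0.9, -0.5]
finger_gap: 0.0749
time_s: 18.2
tcp_pos: [0.4588, -0.2604, 0.3065]
eef_rot: [0.574, 0.42, 0.565, -0.419]
contact_force: [0.2, -0.1, 0.5]
finger_gap: 0.0751
time_s: 18.62
tcp_pos: [0.4556, -0.2597, 0.2984]
eef_rot: [0.569, 0.419, 0.57, -0.419]
contact_force: [0.2, -0.1, 0.5]
finger_gap: 0.0748
[[-0.0018  0.9549  0.2969  0.4556]
 [ 0.0013  0.2969 -0.9549 -0.2597]
 [-1.     -0.0013 -0.0017  0.2984]]
```

View pics/w11.png

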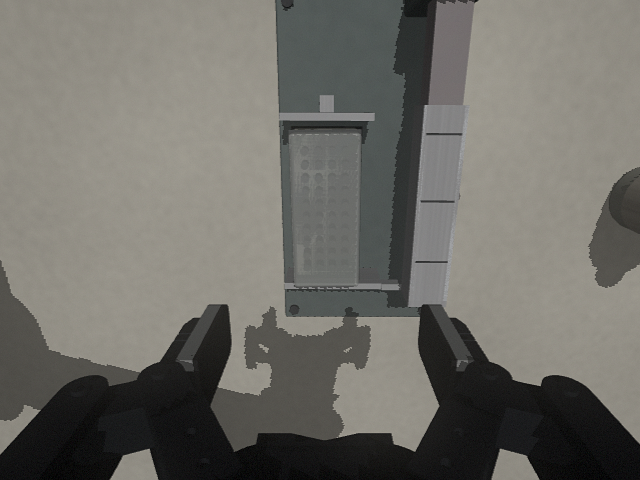

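View pics/s11.png

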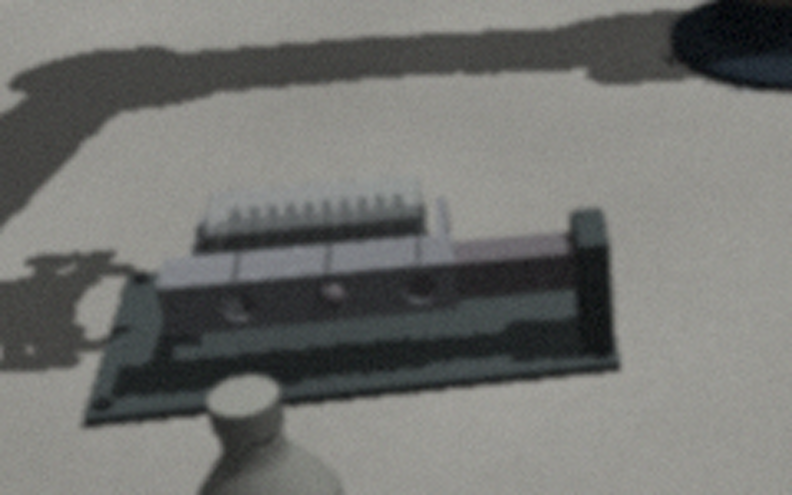

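The box stands level between the plates, and the button is out in the middle hole (crop 333,292). I'll run one numeric check before handing in.

```bash

python3 - <<'E'
from h import *
T=np.load('T11.npy')
ex=np.array([.2957,-.9553]);ey=np.array([.9553,.2957])
def s(n,uv,z):
    X=wz(T,uv,z);print(n,(X[:2]@ex-.383).round(4),(X[:2]@ey-.3595).round(4))
for n,uv in dict(tl=(290,132),tr=(362,132),bl=(294,286),br=(358,286)).items():s(n,uv,.072)
for n,uv in dict(l1=(431,262),l2=(437,201),l3=(444,133.5)).items():s(n,uv,.081)
im,D=r.get_image('top');cv2.imwrite('pics/t12.png',im[:,:,::-1])
m=r.camera_model('wrist')
for x,y in((0,0),(.05,0),(-.05,0),(0,.02),(0,-.02)):
    X=np.r_[(.383+x)*ex+(.3595+y)*ey,.072];u,v=proj('top',X).round().astype(int);print('lid z',dp('top',D,u,v)[2].round(4))
E
```

```text
tl -0.064 -0.0279
tr -0.0641 0.0259
bl 0.0629 -0.028
br 0.0628 0.0265
l1 0.037 0.0841
l2 -0.0135 0.0842
l3 -0.0636 0.0846
lid z 0.0746
lid z 0.0701
lid z 0.0749
lid z 0.0699
lid z 0.0751
```

View pics/t12.png

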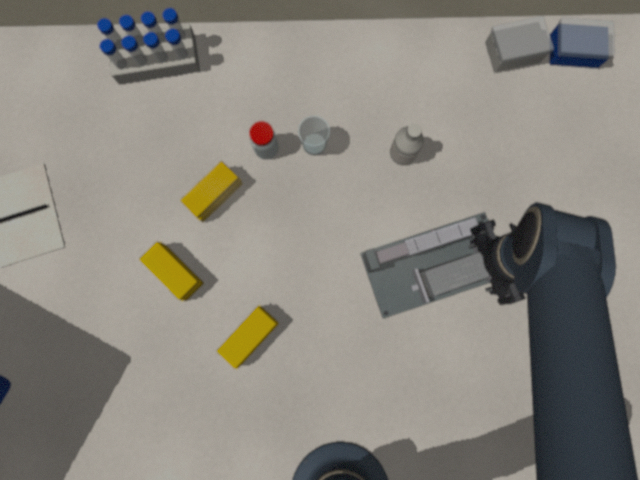

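The box is centred within 1 mm on the pad, with its lid at about 0.072 m. Sleeve lines at +37, -13.5 and -64 mm from the seat mean a travel of about 50 mm. The jar, beaker and bottle are unmoved in the top view. Handing in.

```bash
python3 -c "
from plant import r
print(r.get_state()['time_s']);print(r.sign_off())"
```

```text
18.7667
the job is handed in; nothing more can be done
None
```

I handed the job in at 18.8 s of the 58 s allowed; no verdict is reported at hand-in. The sleeve is at the next hole and the tip box is on the pad.

- **Sleeve:** I squeezed it across the button at 60 N and slid it out about 50 mm. The button popped out through the next hole, and I saw it there in the wrist and scene views, again in the scene view after the box was placed.
- **Tip box:** I held the white box across its middle at 30 N and lowered it in 1 mm or smaller rows at the end. I pressed about 7 N onto the pad before releasing.
- **Last checks:**
  - The box measured within 1 mm of the pad centre along and across, and square to the cradle.
  - The lid depth averaged about 73 mm against 72 mm expected. Single readings scattered by 2 to 3 mm, so I judged upright from the views and the touchdown, not from depth.
  - The jar, bottle and beaker stood at the same pixels as at the start.
  - The gripper was about 200 mm above the box with no contact force.

Two measurements disagreed slightly. The top camera differed from the wrist camera by 2 to 3 mm, and I relied mainly on the wrist camera. The lid outline also measured about 127 x 54 mm rather than 130 x 58 mm, which I put down to rounded edges.

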